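# Load the die shuttle through the spring flap of the press infeed

### The job

Pick up the steel die shuttle, lay it flat in the guide lane in front of the infeed's spring flap with its round nose towards the flap, and slide it along the floor through the flap (do not lift it over) until it meets the rubber stop inside. How far in the stop is set is not known, so feel for it: press the shuttle home against it with about 12 N for half a second, and never load the infeed with more than 22 N while pushing, then let go and leave the shuttle resting against the stop with both flap leaves closed behind it. Leave everything else on the bench alone.

Things in the scene. Friction and masses are not known exactly. Their poses are not given: they have to be found in the camera images.
- shuttle: Loose steel shuttle, 0.4-0.6 kg. Flat plate 96 long (x -48 to +48) x 56 wide x 12 mm thick; its +x end is a half-round nose (radius 28), its -x end square. Fixed on its middle a dark die block 34 (x) x 30 (y) mm, from 12 to 52 mm height, with a plunger button (diameter 18) up to 64 mm. Origin: centre of the underside, below the block; x towards the nose, z up.
- shuttle_grip (a point): Centre of the shuttle's die block, 33 mm above the underside: the place to grip. Gripped across its two faces 34 mm apart along x, the fingers stand before and behind the block and pass between the flap leaves.
- shuttle_nose (a point): Tip of the shuttle's round nose, at its x = 48 mm, 6 mm above the underside.
- dock: Fixed infeed of the press, open on top. Origin on the bench under the middle of the flap; x = push direction (in through the flap), z up. Floor plate 6 mm thick (top at z = 6; the shuttle slides on it with its origin at y = 0, z = 6), 132 mm wide, x = -125 to 300. Posts beside the flap: 69 mm apart, tops at z = 52. Blue housing 76 mm high from x = 215.
- dock_lane (a point): Middle of the guide lane's floor, at dock x = -72, z = 6 mm: where the shuttle's origin goes first. Lane: x = -90 to -4 between two rails 62 mm apart (tops at z = 20), with a flared mouth from x = -123 to -90.
- dock_bay (a point): Middle of the bay's floor, at dock x = 100, z = 6 mm. Bay rails 60 mm apart, x = 37 to 207, tops at z = 20; clear side walls at y = +-62 mm, tops at z = 48. Across the bay lies a low rubber-faced stop (top at z = 18) that yields a few mm under load. Its distance is set anew each time: the shuttle's origin comes home somewhere between dock x = 86 and 116 mm.
- flap_left (a joint): Spring-closed flap leaf on the +y side of the dock, 33 mm wide x 42 mm high aluminium, upright hinge at y = +34. 0 rad = closed, about 1.4 = swung inward beside the shuttle. It needs about 0.5 N at its edge and closes by itself once the shuttle's square end has passed 35 mm beyond the flap.
- flap_right (a joint): The same on the -y side of the dock, hinge at y = -34; 0 rad = closed, grows as it swings inward.
- seat_pin (a joint): Light sensing pin in the face of the rubber stop, m: 0 = standing 4 mm proud (no shuttle), 0.004 = flush (shuttle touching the stop). Pressing it takes under 0.3 N, so it tells contact, not how hard the shuttle is pressed.
- spare_die: Bystander: round steel die with a foot, diameter 52, 50 mm high; origin under its centre.
- vial: Bystander: small glass vial, diameter 34, 55 mm high; origin under its centre.
- tape_roll: Bystander: paper label roll, diameter 90, 40 mm high; origin under its centre.
- wash_bottle: Bystander: white bottle, diameter 66, 160 mm high; origin under its centre.
- wrench: Bystander: steel wrench 160 mm long lying along its x; origin under its middle.
- dish: Bystander: shallow glass dish, diameter 90, 16 mm high; origin under its centre.
- parts_tray: Bystander: open blue tray 110 x 80 x 30 mm; origin under its centre.
Not all that is in view belongs to the job. What is shaped like the shuttle but green or orange is not meant.

How it is judged:
By the outcome, as a careful person would: the job done as asked, in the order asked, and still so for the second after the job is handed in, with the robot touching nothing.
It also fails if it takes over 70 s, if anything falls off the work surface, if the arm or the gripper's body presses on something with over 40 N, if the wrist force passes 120 N, or if a joint passes its speed limit or range.

### The arm

A 6-joint arm with a two-finger parallel gripper is mounted at the origin on the work surface. World frame = base frame: x ahead of the robot, y to its left, z up, the work surface at z = 0. Lengths are in m, angles in rad, forces in N, time in s.
With the tool pointing down it reaches from about 0.25 to 0.8 m from the base axis. Payload 3.9 kg.
Tool frame: the origin (TCP) lies between the finger pads; the fingertips stand 19 mm ahead of it and the grasp point (between the pads) is the TCP; z points along the fingers, y is the line along which they close (so a half turn about z gives the same grasp; the last joint's range is limited). The gripper opens to 85 mm and grips with 20 to 120 N. Pads are 22 mm wide; open, the fingers measure 114 mm over their backs; the gripper's body (76 mm by 85 mm) begins 54 mm behind the grasp point. The pads swing forward as they close: fully open they stand 13 mm farther back than shut.
Start: joints at [1.202, 0.26, -0.138, 1.173, 0, 1.571], TCP at [0.189, 0.49, 0.25] pointing down, gripper open.
Joint ranges: [-2.78, 2.78], [-0.83, 1.72], [-1.28, 1.37], [-1.9, 2.12], [-1.57, 1.48], [-3.14, 3.14]. Speed limits (rad/s): [2.57, 2.57, 3.14, 3.14, 3.14, 3.14].

### API

Orientations are given as a unit quaternion [x, y, z, w].
In Python, from cell import get_state, read_camera, sign_off gives the robot as it stands. The module is installed in compiled form; this text tells all that it offers.
- The arm moves only by the shell command python3 -m creep 'ROWS' [OPENING] [FORCE]. ROWS is JSON, a list of rows, each an object with "travel": the shift along the tool's x, y, z in mm, a list of three; "turn": the turn, a rotation vector about the tool's x, y, z in degrees, a list of three. A call has 1 to 20 rows; each row is the pose to reach, as a shift and turn from the pose commanded when the call began, along the tool's axes at that moment; what a row does not reach only later rows make up. A row lasts 1/12 s, in which the tool goes at most 41.7 mm and 7.16 degrees, less where a joint would pass 70% of its speed; a pose out of reach is approached as far as the arm can. A call with a gripper value outside its range is refused whole. OPENING is the opening, from -1 (shut) to 1 (fully open), set as the call begins (- or left out, the last holds). The fingers move at their own pace and stop on an object; FORCE is the grip in N (left out, the last holds). Time passes only in rows, so rows that repeat a pose let the fingers close. It gives the time, the measured TCP pose, the force, the opening and the grip force at its end, in the units of the state.
- get_state(): the state, without advancing time (a new reading comes with each control period).
- read_camera(name): name is "scene" or "top"; returns a dict with "img" (400x640x3 uint8, blue, green, red), "range_z" (400x640 float32, m along the optical axis (not along the pixel's ray), 0 where there is no reading), "fx", "fy", "cx", "cy" (pixels), "extrinsics" (4x4, takes a point from camera to world coordinates). Camera axes: x right, y down, z forward; pixel columns grow to the right and rows downward; lengths in m; the calibration is good to about 2 mm. A picture is of the moment at which its call begins.
- sign_off(): hands the job in; it is judged then, once.
The state is a dict: "clock": time; "qpos": joint angles; "joint_vel": joint speeds; "joint_efforts": joint torques, N m; "ee_pos": TCP position; "eef_rot": TCP orientation; "ft_force": force on the tool from outside, world axes, zero at the start; "moment": the same for the moment, N m; "finger_gap": finger opening in m; "grasp_force": force on a finger pad.
Only numpy, scipy, OpenCV 4.12 (cv2) and the standard library are available. Lean on these libraries where they do the work, as an engineer would, in place of code of your own. Each camera call takes 0.05 s, during which the arm holds its last target. There are 200 camera calls.

## Working session

There is one attempt and no reset: what is moved stays moved. The work goes in short steps, Python scripts to look and compute and a shell command to move; the robot and the scene stay as the last step left them, time stands still between calls to the robot, and variables do not carry over. Pictures are saved under pics/ and viewed, at most 10 in all, crops included, and the job is handed in when it is done.

```bash
mkdir -p pics; cat > h.py <<'E'
import numpy as np, cv2
from cell import get_state, read_camera
def grab(n):
    c=read_camera(n); np.savez(''+n+'.npz',**c); return c
def load(n): return dict(np.load(''+n+'.npz'))
def pts(c):
    v,u=np.mgrid[0:400,0:640]; z=c['range_z']
    P=np.stack([(u-c['cx'])/c['fx']*z,(v-c['cy'])/c['fy']*z,z],-1)
    E=c['extrinsics']; return P@E[:3,:3].T+E[:3,3]
def ray(c,u,v,h):
    E=c['extrinsics']; d=E[:3,:3]@np.array([(u-c['cx'])/c['fx'],(v-c['cy'])/c['fy'],1]); o=E[:3,3]
    return o+d*(h-o[2])/d[2]
E
python3 - <<'E'
from h import *
for n in ('scene','top'):
    c=grab(n); cv2.imwrite(f'pics/{n}0.png',c['img']); print(n,c['extrinsics'].round(3).tolist(),c['fx'],c['cx'],c['cy'])
s=get_state(); print({k:np.round(v,4).tolist() for k,v in s.items()})
E
```

```text
scene [[0.82, 0.442, -0.364, 0.984], [0.573, -0.637, 0.517, -0.83], [-0.004, -0.632, -0.775, 1.071], [0.0, 0.0, 0.0, 1.0]] 487.8379992336132 328.03201415662744 204.19071141287154
top [[-0.002, -0.993, 0.119, 0.356], [-1.0, 0.002, -0.004, -0.183], [0.004, -0.119, -0.993, 1.336], [0.0, 0.0, 0.0, 1.0]] 465.7141803247631 320.7867432288619 195.76602678489635
{'clock': 0.1, 'qpos': [1.202, 0.2606, -0.1392, 1.1727, -0.0, 1.5708], 'joint_vel': [-0.0002, -0.0, 0.0029, -0.0002, 0.0001, -0.0012], 'joint_efforts': [-0.0001, -40.6509, 25.4527, 0.0101, -0.0001, -0.0], 'ee_pos': [0.189, 0.4892, 0.2496], 'eef_rot': [0.1834, 0.983, -0.0009, -0.0002], 'ft_force': [0.2401, 0.0182, 0.0295], 'moment': [-0.0226, 0.0123, -0.0285], 'grasp_force': 0.0, 'finger_gap': 0.0855}
```

View pics/scene0.png

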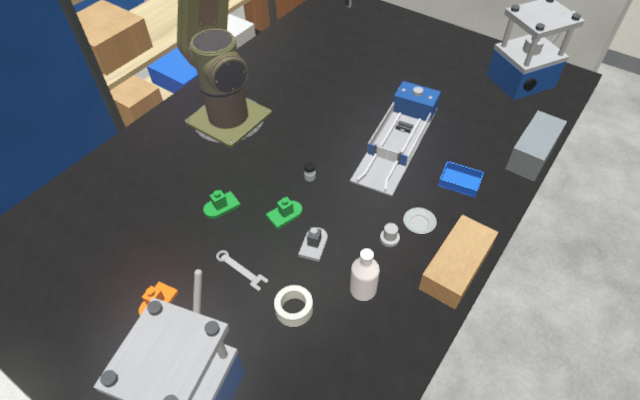

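View pics/top0.png

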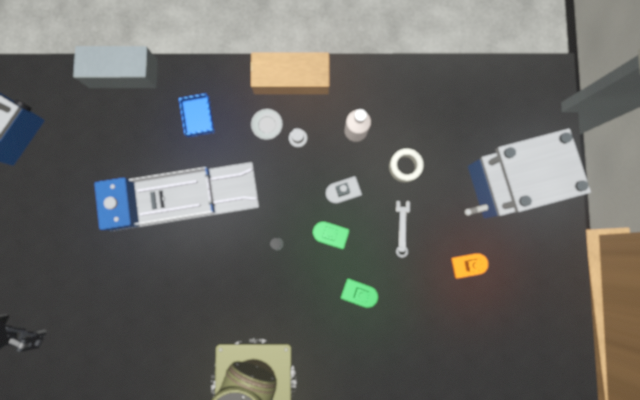

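Candidates, by top-view pixels: grey plate with dark block (343,189), green (331,235), green (360,293), orange (470,266). Only the grey one fits "steel, dark die block". In the scene view it is at (314,243). I'll confirm it in one enlarged crop and measure it, along with the dock.

```bash
python3 - <<'E'
from h import *
t=load('top'); s=load('scene')
a=cv2.resize(t['img'][165:215,300:380],None,fx=5,fy=5,interpolation=cv2.INTER_CUBIC)
b=cv2.resize(s['img'][215:275,280:350],None,fx=5,fy=5,interpolation=cv2.INTER_CUBIC)[:250]
d=cv2.resize(t['img'][150:240,90:270],None,fx=4.1,fy=4.1,interpolation=cv2.INTER_CUBIC)
im=np.zeros((630,770,3),np.uint8); im[:250,:400]=a; im[:250,405:755]=b; im[255:255+d.shape[0],:d.shape[1]]=d[:, :770]
cv2.imwrite('pics/crop.png',im[:600])
for n,c,box in (('top',t,(300,380,165,215)),('scene',s,(290,340,220,265))):
    P=pts(c); u0,u1,v0,v1=box
    Q=P[v0:v1,u0:u1]; m=(Q[...,2]>.006)&(Q[...,2]<.02)
    # largest component plate
    k,l,st,ce=cv2.connectedComponentsWithStats(((Q[...,2]>.006)).astype(np.uint8))
    i=1+np.argmax(st[1:,4]); q=Q[(l==i)]
    pl=q[(q[:,2]<.02)]; hi=q[q[:,2]>.045]
    print(n,'n',len(pl),len(hi),'plate z',np.median(pl[:,2]),'block top z',np.percentile(hi[:,2],[10,50,95]).round(4),'mean hi',hi.mean(0).round(4))
    print(' rect',cv2.minAreaRect(q[:,:2].astype(np.float32)*1000), 'mean',q.mean(0).round(4))
    D=P[150:240,90:270] if n=='top' else P[75:200,340:450]
    f=D[(D[...,2]>.002)&(D[...,2]<.01)]
    print(' dock floor z',np.median(f[:,2]))
    mask=((D[...,2]>.003)).astype(np.uint8)
    k,l,st,ce=cv2.connectedComponentsWithStats(mask); i=1+np.argmax(st[1:,4]); q=D[l==i]
    r=cv2.minAreaRect(q[:,:2].astype(np.float32)*1000); print(' dock rect',r, q[:,2].max())
    h=q[q[:,2]>.07]; print(' housing',h.mean(0).round(4),cv2.minAreaRect(h[:,:2].astype(np.float32)*1000))
E
```

```text
top n 463 138 plate z 0.012709674940999616 block top z [0.0495 0.0542 0.068 ] mean hi [ 0.5271 -0.2469  0.0742]
 rect ((476.44476318359375, -215.66073608398438), (90.8514633178711, 233.12808227539062), 53.471797943115234) mean [ 0.5294 -0.2502  0.0269]
 dock floor z 0.005019434203743289
 dock rect ((509.05657958984375, 138.9491729736328), (669.5432739257812, 244.49972534179688), 84.58138275146484) 1.3362970446401419
 housing [0.4852 0.3656 0.1061] ((462.04779052734375, 123.70248413085938), (631.8856201171875, 147.1645965576172), 83.98062896728516)
scene n 401 147 plate z 0.011024669184838354 block top z [0.0485 0.0523 0.0657] mean hi [ 0.5455 -0.2681  0.0819]
 rect ((727.7130126953125, -531.913818359375), (73.12124633789062, 783.1839599609375), 35.42314147949219) mean [ 0.5407 -0.2643  0.0304]
 dock floor z 0.004378198373672482
 dock rect ((653.8223876953125, -182.63067626953125), (203.0817413330078, 1439.2877197265625), 19.03120231628418) 1.0711484464824208
 housing [0.5005 0.3542 0.0932] ((694.7597045898438, -211.22796630859375), (139.5581817626953, 1359.0201416015625), 19.232521057128906)
```

View pics/crop.png

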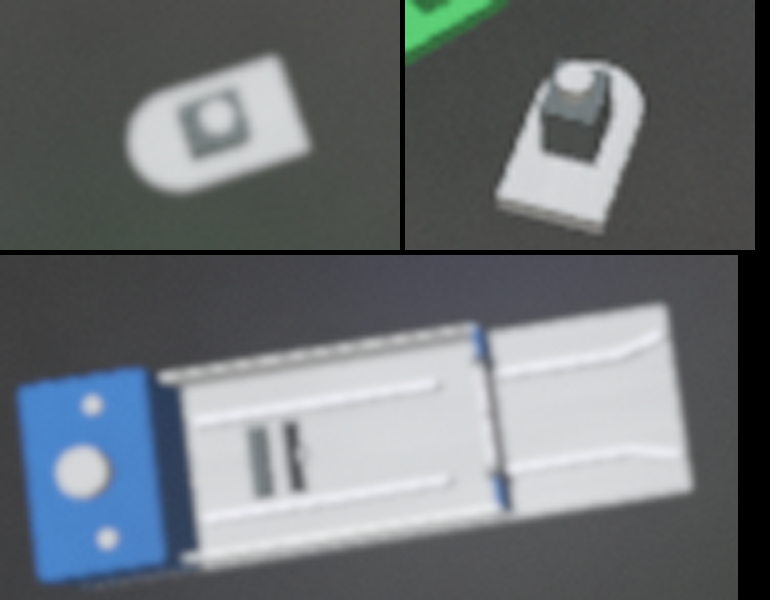

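The crop confirms it: grey plate with a dark block and white button. In the top view its nose points left, towards the dock. Next I'll measure without the empty range readings and with rays cast at the known heights.

```bash
python3 - <<'E'
from h import *
R=lambda r:(np.round(r[0],1),np.round(r[1],1),round(r[2],2))
for n,box,dbox in (('top',(315,370,170,208),(92,264,155,235)),('scene',(295,332,223,264),(345,445,78,196))):
    c=load(n); P=pts(c); ok=c['range_z']>0; hsv=cv2.cvtColor(c['img'],cv2.COLOR_BGR2HSV)
    Z=np.where(ok,P[...,2],0)
    # shuttle
    u0,u1,v0,v1=box; g=c['img'][v0:v1,u0:u1].min(2)
    up=cv2.resize(g,None,fx=4,fy=4,interpolation=cv2.INTER_CUBIC)
    _,m=cv2.threshold(up,0,255,cv2.THRESH_OTSU)
    cn=max(cv2.findContours(m,cv2.RETR_EXTERNAL,cv2.CHAIN_APPROX_NONE)[0],key=cv2.contourArea)[:,0]
    W=np.array([ray(c,u0+(x+.5)/4-.5,v0+(y+.5)/4-.5,.011)[:2] for x,y in cn])*1000
    print(n,'plate outline rect',R(cv2.minAreaRect(W.astype(np.float32))))
    q=P[v0:v1,u0:u1][(Z[v0:v1,u0:u1]>.046)]; b=q[q[:,2]>.058]; k=q[q[:,2]<.056]
    print(' block top med z',np.median(k[:,2]).round(4),'btn',b.mean(0).round(4),len(b),'all hi',q.mean(0).round(4))
    pl=P[v0:v1,u0:u1][(Z[v0:v1,u0:u1]>.007)&(Z[v0:v1,u0:u1]<.018)]
    print(' plate z',np.median(pl[:,2]).round(4),R(cv2.minAreaRect(pl[:,:2].astype(np.float32)*1000)))
    # dock
    u0,u1,v0,v1=dbox; D=P[v0:v1,u0:u1]; z=Z[v0:v1,u0:u1]; h=hsv[v0:v1,u0:u1]
    hs=D[(z>.068)&(z<.085)]; print(' housing top z',np.median(hs[:,2]).round(4),R(cv2.minAreaRect(hs[:,:2].astype(np.float32)*1000)))
    br=((h[...,2]>110)&(h[...,1]<60))
    fl=D[(z>.002)&(z<.010)&br]; print(' floor z',np.median(fl[:,2]).round(4),R(cv2.minAreaRect(fl[:,:2].astype(np.float32)*1000)))
    po=D[(z>.036)&(z<.06)]; po=po[(po[:,1]>.06)&(po[:,1]<.17)]
    print(' z36-60 rect (walls etc)',R(cv2.minAreaRect(po[:,:2].astype(np.float32)*1000)))
    bl=(h[...,0]>95)&(h[...,0]<130)&(h[...,1]>110)&(z>.04)&(z<.06)&(D[...,1]<.2)
    k,l,st,ce=cv2.connectedComponentsWithStats(bl.astype(np.uint8))
    for i in range(1,k):
        if st[i,4]>3: print('  blue',ce[i]+[u0,v0],st[i,4],D[l==i].mean(0).round(4))
E
```

```text
top plate outline rect (array([ 530.2, -249.1]), array([ 60.6, 100.6]), 18.2)
 block top med z 0.0528 btn [ 0.5315 -0.2479  0.0646] 33 all hi [ 0.5298 -0.2477  0.0558]
 plate z 0.0126 (array([ 532.2, -248.4]), array([101.4, 151.4]), 6.06)
 housing top z 0.0768 (array([489.2, 379.9]), array([132.9,  88.1]), 9.0)
 floor z 0.0066 (array([525.5, 177.6]), array([147.6, 360.3]), 8.9)
 z36-60 rect (walls etc) (array([525.6, 144.8]), array([132.6,  55.3]), 2.58)
scene plate outline rect (array([ 529.4, -249.6]), array([58.9, 99.8]), 18.42)
 block top med z 0.0503 btn [ 0.5314 -0.2497  0.063 ] 40 all hi [ 0.5331 -0.2522  0.0543]
 plate z 0.0112 (array([ 530.6, -250.1]), array([57.1, 98.6]), 19.07)
 housing top z 0.0745 (array([488.8, 377.2]), array([134.1,  93.1]), 7.86)
 floor z 0.0052 (array([509.4, 200.8]), array([150.2, 410.5]), 9.54)
 z36-60 rect (walls etc) (array([526.7, 143.3]), array([130.8,  53.7]), 3.98)
  blue [370.66666667 145.08333333] 12 [0.4758 0.1164 0.044 ]
  blue [403.         155.69230769] 13 [0.5784 0.1316 0.0451]
```

```bash
python3 - <<'E'
from h import *
a0=np.radians(98.6); 
for n,dbox in (('top',(92,270,150,238)),('scene',(340,450,75,200))):
    c=load(n); P=pts(c); u0,u1,v0,v1=dbox
    up=cv2.resize(c['img'][v0:v1,u0:u1],None,fx=4,fy=4,interpolation=cv2.INTER_CUBIC)
    def cont(m,h):
        cn=max(cv2.findContours(m.astype(np.uint8),cv2.RETR_EXTERNAL,cv2.CHAIN_APPROX_NONE)[0],key=cv2.contourArea)[:,0]
        return np.array([ray(c,u0+(x+.5)/4-.5,v0+(y+.5)/4-.5,h)[:2] for x,y in cn])*1000
    hs=cv2.cvtColor(up,cv2.COLOR_BGR2HSV)
    bl=(hs[...,0]>95)&(hs[...,0]<130)&(hs[...,1]>110)&(hs[...,2]>(150 if n=='top' else 110))
    br=up.max(2)>110
    H=cont(bl,.076); r=cv2.minAreaRect(H.astype(np.float32)); print(n,'housing',np.round(r[0],1),np.round(r[1],1),round(r[2],2))
    W=cont(br,.006)
    O=np.array([519.,120.])  # rough
    x=np.array([np.cos(a0),np.sin(a0)]); y=np.array([-x[1],x[0]])
    d=(W-O)@np.stack([x,y],1)
    for name,sel in (('+y',(d[:,0]>-110)&(d[:,0]<-15)&(d[:,1]>50)),('-y',(d[:,0]>-110)&(d[:,0]<-15)&(d[:,1]<-50)),('front',(abs(d[:,1])<50)&(d[:,0]<-90))):
        q=d[sel]
        if len(q)<10: print(name,'few'); continue
        i,j=(0,1) if name!='front' else (1,0)
        p=np.polyfit(q[:,i],q[:,j],1); e=q[:,j]-np.polyval(p,q[:,i]); print(' ',name,'at0 %.1f mid %.1f slope deg %.2f std %.2f n %d'%(p[1],np.polyval(p,q[:,i].mean()),np.degrees(np.arctan(p[0])),e.std(),len(q)))
    # rails by depth/brightness skipped; stop dark parts in bay
E
```

```text
top housing [488.4 379.8] [133.1  84.9] 9.0
  +y at0 58.8 mid 57.9 slope deg 0.81 std 0.25 n 131
  -y at0 -81.6 mid -82.0 slope deg 0.41 std 0.26 n 130
  front at0 -124.4 mid -124.4 slope deg -0.46 std 0.26 n 136
scene housing [498.4 343.8] [142.4 160.1] 10.09
  +y at0 58.1 mid 57.1 slope deg 0.92 std 0.27 n 83
  -y at0 -78.1 mid -78.7 slope deg 0.48 std 0.30 n 87
  front at0 -125.2 mid -125.2 slope deg -0.58 std 0.61 n 129
```

Shuttle: origin about (531, -249) mm with yaw 108.3°. Plate top is at 12 mm, block top at 51 mm and button at 64 mm in both views, as stated. 

Dock: origin about (529, 125) mm with yaw 99.1°. Floor is at 6 mm and housing top at 76 mm, and the housing centre agrees within 1 mm. 

Before moving over, I'll check the wrist turn direction.

```bash
cat > to.py <<'E'
# usage: to.py x y z(mm) yaw_of_tool_y(deg): shift+turn in tool axes from the present pose
import sys
from h import *
from scipy.spatial.transform import Rotation as R
s=get_state(); T=R.from_quat(s['eef_rot']); p=s['ee_pos']*np.array(1000.)
print('t %.2f'%s['clock'],'pos',np.round(p,1),'q',np.round(s['qpos'],3),'F',np.round(s['ft_force'],1),'M',np.round(s['moment'],2),'gap',round(float(s['finger_gap'])*1000,1),'grip',np.round(s['grasp_force'],1))
m=T.as_matrix(); print('yaw y %.2f'%np.degrees(np.arctan2(m[1,1],m[0,1])), 'tilt',m[:2,2].round(4))
if len(sys.argv)>4:
    g=[float(v) for v in sys.argv[1:5]]; a=np.radians(g[3])
    y=np.array([np.cos(a),np.sin(a),0]); z=np.array([0,0,-1.]); G=R.from_matrix(np.stack([np.cross(y,z),y,z],1))
    print('travel',T.inv().apply(np.array(g[:3])-p).round(1),'turn',np.degrees((T.inv()*G).as_rotvec()).round(2))
E
python3 -m creep '[{"travel":[0,0,0],"turn":[0,0,-7]},{"travel":[0,0,0],"turn":[0,0,-14]}]' 1 40; python3 to.py 531 -249 150 108.3
```

```text
clock: 0.27
ee_pos: [0.1891, 0.4893, 0.2498]
eef_rot: [0.059, 0.998, -0.001, -0.0]
ft_force: [0.2, -0.2, 0.7]
finger_gap: 0.0856
grasp_force: 0.0
t 0.27 pos [189.1 489.3 249.8] q [ 1.202  0.26  -0.139  1.173  0.     1.321] F [ 0.2 -0.2  0.7] M [-0.01 -0.02  0.01] gap 85.6 grip 0.0
yaw y 83.20 tilt [-0.0005 -0.0012]
travel [-426.9 -692.5  100.5] turn [ -0.07  -0.03 -25.1 ]
```

```bash
python3 -m creep '[{"travel":[-21,-35,0],"turn":[0,0,-3]},{"travel":[-43,-69,0],"turn":[0,0,-6]},{"travel":[-64,-104,0],"turn":[0,0,-9]},{"travel":[-85,-138,5],"turn":[0,0,-12]},{"travel":[-107,-173,10],"turn":[0,0,-15]},{"travel":[-128,-208,15],"turn":[0,0,-18]},{"travel":[-149,-242,20],"turn":[0,0,-21]},{"travel":[-171,-277,25],"turn":[0,0,-25]},{"travel":[-192,-312,30],"turn":[0,0,-25]},{"travel":[-213,-346,35],"turn":[0,0,-25]},{"travel":[-235,-381,40],"turn":[0,0,-25]},{"travel":[-256,-415,45],"turn":[0,0,-25]},{"travel":[-277,-450,50],"turn":[0,0,-25]},{"travel":[-299,-485,55],"turn":[0,0,-25]},{"travel":[-320,-519,60],"turn":[0,0,-25]},{"travel":[-342,-554,65],"turn":[0,0,-25]},{"travel":[-363,-589,70],"turn":[0,0,-25]},{"travel":[-384,-623,80],"turn":[0,0,-25]},{"travel":[-406,-658,90],"turn":[0,0,-25]},{"travel":[-427,-692,100],"turn":[0,0,-25]}]'
python3 -m creep '[{"travel":[0,0,0],"turn":[0,0,0]},{"travel":[0,0,0],"turn":[0,0,0]}]'; python3 to.py 531 -249 33 108.3
python3 - <<'E'
from h import *
c=grab('scene'); s=c['img'][185:285,265:365]
t=grab('top')['img'][150:230,300:390]
a=cv2.resize(s,(400,400),interpolation=cv2.INTER_CUBIC); b=cv2.resize(t,(400,356),interpolation=cv2.INTER_CUBIC)
im=np.zeros((400,800,3),np.uint8); im[:,:400]=a; im[:356,400:]=b; cv2.imwrite('pics/above.png',im)
E
```

```text
clock: 1.93
ee_pos: [0.5271, -0.2516, 0.1495]
eef_rot: [-0.155, 0.988, 0.0, -0.0]
ft_force: [0.8, 0.8, 0.9]
finger_gap: 0.0854
grasp_force: 0.0
clock: 2.1
ee_pos: [0.5267, -0.2512, 0.1485]
eef_rot: [-0.154, 0.988, 0.001, -0.001]
ft_force: [-0.7, 0.6, -0.2]
finger_gap: 0.0855
grasp_force: 0.0
t 2.10 pos [ 526.7 -251.2  148.5] q [-0.445  0.419 -0.174  0.98   0.    -0.754] F [-0.7  0.6 -0.2] M [ 0.04  0.03 -0.02] gap 85.5 grip 0.0
yaw y 107.70 tilt [-0.0023  0.0012]
travel [ -5.    0.6 115.5] turn [ 0.11 -0.11 -0.6 ]
```

View pics/above.png

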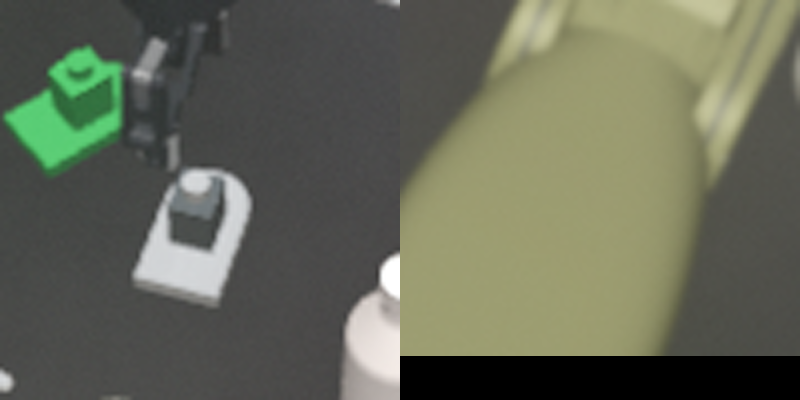

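The crop shows the open gripper above the grey shuttle, with the block at (195,215) in the crop and nothing in the way. I'll descend with the measured correction.

```bash
python3 -m creep '[{"travel":[-5,0.6,0],"turn":[0,0,-0.6]},{"travel":[-5,0.6,20],"turn":[0,0,-0.6]},{"travel":[-5,0.6,40],"turn":[0,0,-0.6]},{"travel":[-5,0.6,60],"turn":[0,0,-0.6]},{"travel":[-5,0.6,75],"turn":[0,0,-0.6]},{"travel":[-5,0.6,85],"turn":[0,0,-0.6]},{"travel":[-5,0.6,85],"turn":[0,0,-0.6]}]'; python3 to.py 531 -249 33 108.3
```

```text
clock: 2.78
ee_pos: [0.5301, -0.2456, 0.0639]
eef_rot: [-0.161, 0.987, 0.001, -0.001]
ft_force: [-0.7, -0.2, 0.3]
finger_gap: 0.085
grasp_force: 0.0
t 2.78 pos [ 530.1 -245.6   63.9] q [-0.434  0.497 -0.29   0.787  0.    -0.758] F [-0.7 -0.2  0.3] M [ 0.05 -0.04 -0.01] gap 85.0 grip 0.0
yaw y 108.58 tilt [-0.0031  0.0016]
travel [ 0.1 -3.6 30.9] turn [ 0.14 -0.14  0.28]
```

```bash
python3 -m creep '[{"travel":[0,0,0],"turn":[0,0,0]},{"travel":[0,0,0],"turn":[0,0,0]}]' >/dev/null; python3 to.py;python3 -m creep '[{"travel":[0,0,0],"turn":[0,0,0]}]' >/dev/null; python3 to.py 531 -249 33 108.3
```

```text
t 2.95 pos [ 532.4 -247.4   66.7] q [-0.435  0.495 -0.285  0.788  0.    -0.758] F [ 0.3 -0.  -0.1] M [-0.05  0.02 -0.01] gap 85.4 grip 0.0
yaw y 108.52 tilt [ 0.0019 -0.0009]
t 3.03 pos [ 532.5 -247.8   66.8] q [-0.435  0.495 -0.285  0.788 -0.    -0.758] F [ 0.4 -0.7  0.8] M [-0.01 -0.04 -0.02] gap 85.6 grip 0.0
yaw y 108.49 tilt [ 0.0023 -0.0011]
travel [ 1.9 -0.7 33.8] turn [-0.1   0.11  0.19]
```

```bash
python3 -m creep '[{"travel":[1.5,-0.7,12],"turn":[0,0,0.2]},{"travel":[1.5,-0.7,24],"turn":[0,0,0.2]},{"travel":[1.5,-0.7,32],"turn":[0,0,0.2]},{"travel":[1.5,-0.7,33],"turn":[0,0,0.2]},{"travel":[1.5,-0.7,33],"turn":[0,0,0.2]},{"travel":[1.5,-0.7,33],"turn":[0,0,0.2]}]'>/dev/null; python3 to.py
python3 -m creep '[{"travel":[0,0,0],"turn":[0,0,0]},{"travel":[0,0,0],"turn":[0,0,0]},{"travel":[0,0,0],"turn":[0,0,0]},{"travel":[0,0,0],"turn":[0,0,0]},{"travel":[0,0,0],"turn":[0,0,0]},{"travel":[0,0,0],"turn":[0,0,0]},{"travel":[0,0,0],"turn":[0,0,0]},{"travel":[0,0,0],"turn":[0,0,0]}]' -1 50 >/dev/null; python3 to.py
```

```text
t 3.53 pos [ 530.7 -248.9   33. ] q [-0.439  0.531 -0.326  0.713 -0.    -0.757] F [ 0.7 -0.3 -0.4] M [ 0.02  0.04 -0.02] gap 85.7 grip 0.0
yaw y 108.27 tilt [ 0.0008 -0.0004]
t 4.20 pos [ 530.5 -248.6   32.8] q [-0.438  0.531 -0.326  0.713  0.    -0.757] F [-0.8  1.   4.6] M [ 0.32  0.11 -0.06] gap 33.5 grip 51.6
yaw y 108.27 tilt [0.0006 0.0001]
```

Gripped on 33.5 mm (34 expected) at 51 N. Lifting, then checking the hold.

```bash
python3 -m creep '[{"travel":[0,0,-10],"turn":[0,0,0]},{"travel":[0,0,-25],"turn":[0,0,0]},{"travel":[0,0,-40],"turn":[0,0,0]},{"travel":[0,0,-50],"turn":[0,0,0]},{"travel":[0,0,-50],"turn":[0,0,0]},{"travel":[0,0,-50],"turn":[0,0,0]}]' >/dev/null; python3 to.py 540.7 53.9 83 99.1
```

```text
t 4.70 pos [ 530.4 -248.8   82.6] q [-0.439  0.478 -0.267  0.825 -0.    -0.757] F [ 0.2  0.  -4.9] M [0.01 0.05 0.03] gap 33.8 grip 50.8
yaw y 108.26 tilt [ 0.0005 -0.0004]
travel [-104.6  284.2   -0.6] turn [-0.03  0.02  9.16]
```

```bash
python3 -m creep '[{"travel":[-5,14,0],"turn":[0,0,0.5]},{"travel":[-14,38,0],"turn":[0,0,1]},{"travel":[-24,65,0],"turn":[0,0,2]},{"travel":[-34,92,0],"turn":[0,0,3]},{"travel":[-44,119,0],"turn":[0,0,4]},{"travel":[-54,146,0],"turn":[0,0,5]},{"travel":[-64,173,0],"turn":[0,0,6]},{"travel":[-74,200,0],"turn":[0,0,7]},{"travel":[-84,227,0],"turn":[0,0,8]},{"travel":[-93,254,0],"turn":[0,0,9.2]},{"travel":[-100,272,0],"turn":[0,0,9.2]},{"travel":[-103,280,0],"turn":[0,0,9.2]},{"travel":[-104.6,284,0],"turn":[0,0,9.2]},{"travel":[-104.6,284,0],"turn":[0,0,9.2]},{"travel":[-104.6,284,0],"turn":[0,0,9.2]}]' >/dev/null; python3 to.py 540.7 53.9 45 99.1
python3 - <<'E'
from h import *
c=grab('scene'); t=grab('top')
a=cv2.resize(c['img'][75:215,330:460],(520,560),interpolation=cv2.INTER_CUBIC)
b=cv2.resize(t['img'][150:290,195:265],(280,560),interpolation=cv2.INTER_CUBIC)
cv2.imwrite('pics/lane.png',np.hstack([a,b]))
E
```

```text
t 5.95 pos [540.2  53.   81.9] q [ 0.098  0.417 -0.377  0.778 -0.001 -0.059] F [-0.5  0.  -3.8] M [-0.01 -0.05 -0.05] gap 33.5 grip 51.0
yaw y 99.03 tilt [-0.0011 -0.001 ]
travel [-0.7  0.9 36.9] turn [-0.05 -0.07 -0.07]
```

View pics/lane.png

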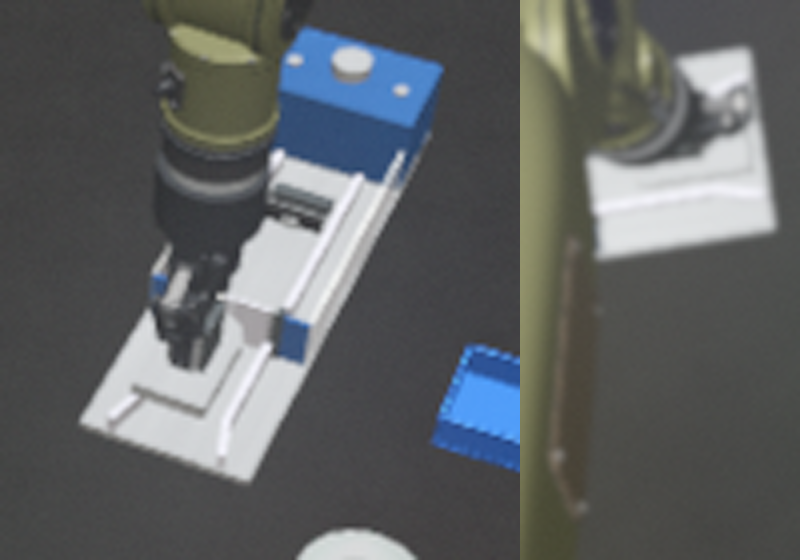

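The crop shows the shuttle level over the lane, square end at about (170,400), the right-hand rail at (225,430) to (270,345), nose towards the flap. I'll measure the shuttle's lateral offset against the rails.

```bash
python3 - <<'E'
from h import *
a=np.radians(99.1); x=np.array([np.cos(a),np.sin(a)]); y=np.array([-x[1],x[0]]); O=np.array([.529,.125])
# rails from first images are overwritten; use present images
for n in('scene','top'):
    c=load(n); P=pts(c); ok=c['range_z']>0; D=(P[...,:2]-O)@np.stack([x,y],1)*1000; Z=P[...,2]*1000
    g=c['img'].min(2)
    m=ok&(Z>52)&(Z<68)&(D[...,0]>-128)&(D[...,0]<-85)&(abs(D[...,1])<45)
    d=D[m]; print(n,'plate',m.sum(), Z[m].mean().round(1) if m.sum() else '')
    for lo in range(-125,-85,8):
        q=d[(d[:,0]>=lo)&(d[:,0]<lo+8)]
        if len(q)>4: print('  x',lo,'y',q[:,1].min().round(1),q[:,1].max().round(1),len(q))
    if m.sum(): print('  rear x', np.percentile(d[:,0],[0,5]).round(1))
    for sgn in(1,-1):
      for lo,hi in((-88,-10),(40,200)):
        m=ok&(Z>14)&(Z<26)&(D[...,0]>lo)&(D[...,0]<hi)&(sgn*D[...,1]>22)&(sgn*D[...,1]<45)
        d=D[m]
        if len(d)>15:
            p=np.polyfit(d[:,0],d[:,1],1); print('  rail',sgn,lo,len(d),'y mean %.1f x %.0f slope %.2f'%(d[:,1].mean(),d[:,0].mean(),np.degrees(p[0])),Z[m].mean().round(1))
E
```

```text
scene plate 206 59.6
  x -125 y -27.6 27.7 51
  x -117 y -28.1 28.7 44
  x -109 y -27.9 28.8 44
  x -101 y -27.8 28.1 39
  x -93 y -27.1 28.5 28
  rear x [-124.8 -122.2]
  rail -1 -88 50 y mean -35.4 x -50 slope -0.04 18.0
  rail -1 40 89 y mean -33.9 x 120 slope 1.30 18.0
top plate 119 61.8
  x -125 y -0.1 28.3 20
  x -117 y 2.5 28.4 25
  x -109 y -27.2 28.2 34
  x -101 y -27.2 28.4 26
  x -93 y 10.6 27.1 14
  rear x [-120.8 -120.5]
  rail 1 -88 68 y mean 32.7 x -48 slope -0.09 20.4
```

Shuttle is about 1.5 mm off the rail centre towards +y, so I'll shift tool x by -1.5 and lower.

```bash
python3 -m creep '[{"travel":[-2,1,12],"turn":[0,0,0]},{"travel":[-2,1,24],"turn":[0,0,0]},{"travel":[-2,1,34],"turn":[0,0,0]},{"travel":[-2,1,39],"turn":[0,0,0]},{"travel":[-2,1,39],"turn":[0,0,0]},{"travel":[-2,1,39],"turn":[0,0,0]}]' >/dev/null; python3 to.py 541.9 54.2 39 99.1
python3 -m creep '[{"travel":[0,0,0.8],"turn":[0,0,0]},{"travel":[0,0,1.5],"turn":[0,0,0]},{"travel":[0,0,1.5],"turn":[0,0,0]}]' >/dev/null; python3 to.py 541.9 54.2 39 99.1
```

```text
t 6.55 pos [542.1  54.7  43.2] q [ 0.101  0.464 -0.42   0.688 -0.    -0.057] F [-0.3 -0.  -3.6] M [-0.01  0.03 -0.04] gap 33.7 grip 51.1
yaw y 99.03 tilt [-0.0009 -0.0002]
travel [ 0.2 -0.5  4.2] turn [-0.   -0.05 -0.07]
t 6.80 pos [542.8  55.2  42.3] q [ 0.101  0.465 -0.421  0.684 -0.    -0.057] F [-0.1  0.2 -4.8] M [-0.02  0.01  0.01] gap 33.3 grip 51.1
yaw y 99.07 tilt [0.0009 0.0001]
travel [ 1.  -0.8  3.3] turn [-0.    0.05 -0.03]
```

```bash
python3 -m creep '[{"travel":[0,0,1],"turn":[0,0,0]},{"travel":[0,0,2],"turn":[0,0,0]},{"travel":[0,0,2],"turn":[0,0,0]}]' >/dev/null; python3 to.py
python3 -m creep '[{"travel":[0,0,0.6],"turn":[0,0,0]},{"travel":[0,0,0.6],"turn":[0,0,0]},{"travel":[0,0,0.6],"turn":[0,0,0]}]' >/dev/null; python3 to.py
python3 -m creep '[{"travel":[0,0,0.6],"turn":[0,0,0]},{"travel":[0,0,0.6],"turn":[0,0,0]},{"travel":[0,0,0.6],"turn":[0,0,0]}]' >/dev/null; python3 to.py 541.9 54.2 39 99.1
```

```text
t 7.05 pos [542.3  55.2  39.9] q [ 0.101  0.468 -0.424  0.679 -0.    -0.057] F [ 0.2 -0.8 -3.6] M [0.04 0.05 0.02] gap 33.5 grip 51.1
yaw y 99.08 tilt [-0. -0.]
t 7.30 pos [542.3  55.1  39.3] q [ 0.101  0.469 -0.425  0.677 -0.    -0.057] F [-0.2  0.7 -4. ] M [-0.06 -0.01 -0.04] gap 33.2 grip 51.1
yaw y 99.07 tilt [-0.0001 -0.    ]
t 7.55 pos [542.4  55.1  38.8] q [ 0.101  0.469 -0.425  0.676  0.    -0.057] F [-0.9  1.  -3. ] M [0.07 0.11 0.01] gap 33.8 grip 51.1
yaw y 99.07 tilt [0.0002 0.0001]
travel [ 0.7 -0.8 -0.2] turn [ 0.    0.01 -0.03]
```

```bash
python3 -m creep '[{"travel":[0,0,0.4],"turn":[0,0,0]},{"travel":[0,0,0.4],"turn":[0,0,0]},{"travel":[0,0,0.4],"turn":[0,0,0]}]' >/dev/null; python3 to.py
python3 -m creep '[{"travel":[0,1,0],"turn":[0,0,0]},{"travel":[0,2,0],"turn":[0,0,0]},{"travel":[0,3,0],"turn":[0,0,0]},{"travel":[0,4,0],"turn":[0,0,0]}]' >/dev/null; python3 to.py
python3 - <<'E'
from h import *
c=grab('scene')
cv2.imwrite('pics/floor.png',cv2.resize(c['img'][75:215,330:460],(520,560),interpolation=cv2.INTER_CUBIC))
E
```

```text
t 7.80 pos [542.5  55.1  38.8] q [ 0.101  0.469 -0.426  0.676  0.    -0.057] F [-2.5  0.2  2.6] M [-0.01  0.4  -0.03] gap 33.6 grip 51.9
yaw y 99.07 tilt [0.0004 0.0001]
t 8.13 pos [542.8  57.9  38.9] q [ 0.108  0.469 -0.426  0.674 -0.003 -0.05 ] F [ 0.2 -4.9  3.4] M [-0.79  0.07  0.03] gap 33.3 grip 52.1
yaw y 99.02 tilt [ 0.0023 -0.0028]
```

View pics/floor.png

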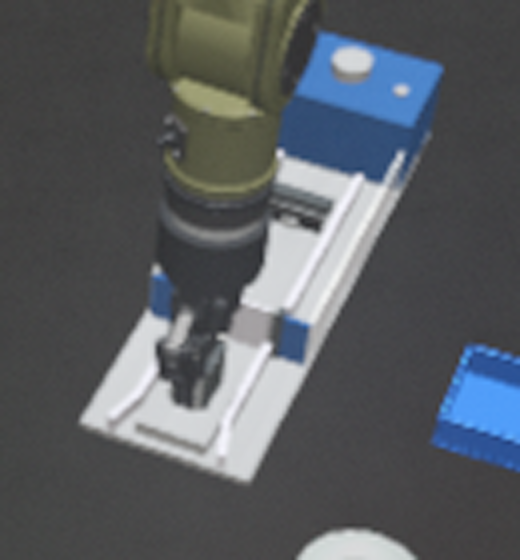

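The shuttle lies flat between the rails: square end at about (170,437) in the crop, flap ahead. It is sliding with light contact, so I'll ease the down load a little and slide in, watching forces.

```bash
python3 -m creep '[{"travel":[0,2,-0.2],"turn":[0,0,0]},{"travel":[0,5,-0.2],"turn":[0,0,0]},{"travel":[0,8,-0.2],"turn":[0,0,0]},{"travel":[0,12,-0.2],"turn":[0,0,0]},{"travel":[0,16,-0.2],"turn":[0,0,0]},{"travel":[0,20,-0.2],"turn":[0,0,0]}]' >/dev/null; python3 to.py
python3 -m creep '[{"travel":[0,4,0],"turn":[0,0,0]},{"travel":[0,8,0],"turn":[0,0,0]},{"travel":[0,12,0],"turn":[0,0,0]},{"travel":[0,16,0],"turn":[0,0,0]},{"travel":[0,20,0],"turn":[0,0,0]}]' >/dev/null; python3 to.py
```

```text
t 8.68 pos [539.3  78.8  38.9] q [ 0.146  0.468 -0.427  0.674 -0.001 -0.012] F [ 1.3 -6.2  3.6] M [-1.   -0.12  0.01] gap 33.5 grip 52.1
yaw y 99.06 tilt [ 0.0015 -0.0011]
t 9.10 pos [536.2  97.4  38.9] q [ 0.182  0.468 -0.427  0.675 -0.004  0.024] F [ 0.9 -9.   4.7] M [-1.74 -0.23  0.02] gap 33.1 grip 52.2
yaw y 99.03 tilt [ 0.0019 -0.0039]
```

```bash
python3 -m creep '[{"travel":[0,2,-0.4],"turn":[0,0,0]},{"travel":[0,5,-0.4],"turn":[0,0,0]},{"travel":[0,8,-0.4],"turn":[0,0,0]}]' >/dev/null; python3 to.py
python3 -m creep '[{"travel":[0,3,0],"turn":[0,0,0]},{"travel":[0,6,0],"turn":[0,0,0]},{"travel":[0,9,0],"turn":[0,0,0]},{"travel":[0,12,0],"turn":[0,0,0]}]' >/dev/null; python3 to.py
```

```text
t 9.35 pos [534.4 105.1  39. ] q [ 0.197  0.468 -0.426  0.676 -0.004  0.039] F [ 1.3 -8.9  2.9] M [-1.64 -0.23  0.03] gap 33.6 grip 52.1
yaw y 99.02 tilt [ 0.0007 -0.0041]
t 9.68 pos [532.3 117.1  38.9] q [ 0.219  0.469 -0.425  0.677 -0.004  0.061] F [ 1.  -7.6  4. ] M [-1.41 -0.12  0.01] gap 33.5 grip 52.1
yaw y 99.02 tilt [ 0.0003 -0.0036]
```

```bash
python3 -m creep '[{"travel":[0,3,-0.4],"turn":[0,0,0]},{"travel":[0,6,-0.4],"turn":[0,0,0]},{"travel":[0,9,-0.4],"turn":[0,0,0]},{"travel":[0,13,-0.4],"turn":[0,0,0]},{"travel":[0,17,-0.4],"turn":[0,0,0]},{"travel":[0,20,-0.5],"turn":[0,0,0]}]' >/dev/null; python3 to.py
python3 -m creep '[{"travel":[0,4,0],"turn":[0,0,0]},{"travel":[0,8,0],"turn":[0,0,0]},{"travel":[0,12,-0.1],"turn":[0,0,0]},{"travel":[0,16,-0.1],"turn":[0,0,0]},{"travel":[0,20,-0.1],"turn":[0,0,0]}]' >/dev/null; python3 to.py
```

```text
t 10.18 pos [528.4 138.8  38.8] q [ 0.256  0.471 -0.421  0.68   0.001  0.098] F [ 0.8 -1.7 -2.5] M [-0.49 -0.11 -0.07] gap 34.1 grip 51.2
yaw y 99.10 tilt [-0.0014  0.0006]
t 10.60 pos [525.5 158.5  39.2] q [ 0.293  0.474 -0.415  0.683  0.001  0.134] F [ 0.2 -0.6 -4.4] M [-0.26 -0.07  0.06] gap 33.6 grip 51.1
yaw y 99.09 tilt [-0.0009  0.0003]
```

```bash
python3 -m creep '[{"travel":[0,4,0.4],"turn":[0,0,0]},{"travel":[0,8,0.5],"turn":[0,0,0]},{"travel":[0,12,0.5],"turn":[0,0,0]},{"travel":[0,16,0.5],"turn":[0,0,0]},{"travel":[0,20,0.5],"turn":[0,0,0]}]' >/dev/null; python3 to.py
python3 -m creep '[{"travel":[0,4,0.1],"turn":[0,0,0]},{"travel":[0,8,0.1],"turn":[0,0,0]},{"travel":[0,12,0.1],"turn":[0,0,0]},{"travel":[0,15,0.1],"turn":[0,0,0]},{"travel":[0,18,0.1],"turn":[0,0,0]},{"travel":[0,20,0.1],"turn":[0,0,0]},{"travel":[0,21,0.1],"turn":[0,0,0]},{"travel":[0,21,0.1],"turn":[0,0,0]}]' >/dev/null; python3 to.py
```

```text
t 11.02 pos [522.8 178.   39. ] q [ 0.328  0.479 -0.407  0.685  0.     0.17 ] F [-0.2 -1.9 -4.3] M [-0.19 -0.02  0.04] gap 33.4 grip 51.1
yaw y 99.07 tilt [-0.0001  0.    ]
t 11.68 pos [519.5 198.7  38.9] q [ 0.365  0.484 -0.397  0.69   0.     0.206] F [-0.3 -0.6 -4.2] M [-0.05  0.    0.05] gap 33.6 grip 51.1
yaw y 99.09 tilt [-0.      0.0005]
```

```bash
python3 -m creep '[{"travel":[0,1.5,0.3],"turn":[0,0,0]},{"travel":[0,3,0.3],"turn":[0,0,0]},{"travel":[0,4.5,0.3],"turn":[0,0,0]},{"travel":[0,6,0.3],"turn":[0,0,0]},{"travel":[0,7.5,0.3],"turn":[0,0,0]},{"travel":[0,9,0.3],"turn":[0,0,0]}]' >/dev/null; python3 to.py
python3 -m creep '[{"travel":[0,0.8,0],"turn":[0,0,0]},{"travel":[0,1.6,0],"turn":[0,0,0]},{"travel":[0,2.4,0],"turn":[0,0,0]}]' >/dev/null; python3 to.py
python3 - <<'E'
from h import *
c=grab('scene')
cv2.imwrite('pics/bay.png',cv2.resize(c['img'][75:195,330:460],(780,600)[:2] if 0 else (650,600),interpolation=cv2.INTER_CUBIC))
E
```

```text
t 12.18 pos [518.3 207.4  38.8] q [ 0.381  0.487 -0.392  0.691  0.     0.222] F [-0.1 -2.8 -0.7] M [-0.47 -0.09 -0.01] gap 33.7 grip 51.5
yaw y 99.06 tilt [0.0005 0.0003]
t 12.43 pos [518.  209.7  38.8] q [ 0.385  0.487 -0.391  0.692 -0.     0.226] F [ 0.7 -3.6  0.4] M [-0.57 -0.09 -0.03] gap 33.4 grip 51.7
yaw y 99.07 tilt [0.0007 0.0001]
```

View pics/bay.png

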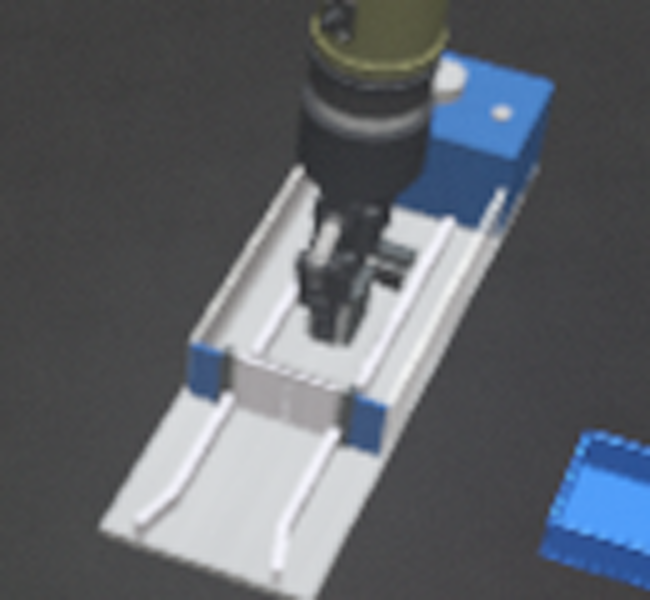

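The flap leaves at (285,395) in the crop are already closed behind the shuttle, and the dark stop at (395,275) is ahead. Sliding drag is about 3 N, so I'll creep on.

```bash
for i in 1 2 ; do python3 -m creep '[{"travel":[0,0.8,0],"turn":[0,0,0]},{"travel":[0,1.6,0],"turn":[0,0,0]}]' | grep -E "ee_pos|ft_f"; done
for i in 1 2; do python3 -m creep '[{"travel":[0,0.5,0],"turn":[0,0,0]},{"travel":[0,1,0],"turn":[0,0,0]}]' | grep -E "ee_pos|ft_f"; done
```

```text
ee_pos: [0.5178, 0.2111, 0.0388]
ft_force: [0.7, -3.6, 0.6]
ee_pos: [0.5175, 0.2126, 0.0388]
ft_force: [0.7, -4.0, 2.7]
ee_pos: [0.5174, 0.2136, 0.0389]
ft_force: [1.5, -5.4, 2.4]
ee_pos: [0.5172, 0.2145, 0.0388]
ft_force: [0.8, -5.5, 2.9]
```

```bash
python3 -m creep '[{"travel":[0,0.6,-0.3],"turn":[0,0,0]},{"travel":[0,1.2,-0.3],"turn":[0,0,0]}]' | grep -E "ee_pos|ft_f"
for i in 1 2 3; do python3 -m creep '[{"travel":[0,0.6,0],"turn":[0,0,0]},{"travel":[0,1.2,-0.05],"turn":[0,0,0]}]' | grep -E "ee_pos|ft_f"; done
```

```text
ee_pos: [0.5167, 0.216, 0.0388]
ft_force: [1.2, -3.5, 1.1]
ee_pos: [0.5166, 0.2168, 0.0389]
ft_force: [1.1, -5.0, 0.9]
ee_pos: [0.5164, 0.2174, 0.0389]
ft_force: [1.2, -7.5, 1.4]
ee_pos: [0.5163, 0.218, 0.039]
ft_force: [2.3, -8.6, 1.0]
```

Contact felt: force is rising while the advance slows. I'll press on in small steps.

```bash
for i in 1 2; do python3 -m creep '[{"travel":[0,0.5,0],"turn":[0,0,0]},{"travel":[0,1,0],"turn":[0,0,0]}]' | grep -E "ee_pos|ft_f"; done;  python3 -m creep '[{"travel":[0,0.3,0],"turn":[0,0,0]},{"travel":[0,0.3,0],"turn":[0,0,0]}]' | grep -E "ee_pos|ft_f"
```

```text
ee_pos: [0.5163, 0.2185, 0.039]
ft_force: [2.1, -10.5, 2.8]
ee_pos: [0.5161, 0.2189, 0.039]
ft_force: [3.3, -10.3, 3.0]
ee_pos: [0.5161, 0.2191, 0.0391]
ft_force: [1.7, -11.1, 4.7]
```

```bash
for i in 1 2; do python3 -m creep '[{"travel":[0,0.4,-0.1],"turn":[0,0,0]},{"travel":[0,0.8,-0.2],"turn":[0,0,0]}]' | grep -E "ee_pos|ft_f"; done;  python3 -m creep '[{"travel":[0,0,0],"turn":[0,0,0]},{"travel":[0,0,0],"turn":[0,0,0]}]' | grep -E "ee_pos|ft_f"
```

```text
ee_pos: [0.516, 0.2195, 0.0391]
ft_force: [3.6, -10.9, 2.4]
ee_pos: [0.5159, 0.22, 0.0392]
ft_force: [2.7, -12.9, 1.0]
ee_pos: [0.5159, 0.22, 0.0391]
ft_force: [4.1, -12.8, 1.0]
```

```bash
python3 -m creep '[{"travel":[0,0.4,0],"turn":[0,0,0]},{"travel":[0,0.8,-0.1],"turn":[0,0,0]},{"travel":[0,0.8,-0.1],"turn":[0,0,0]},{"travel":[0,0.8,-0.1],"turn":[0,0,0]}]' | grep -E "ee_pos|ft_f";  python3 -m creep '[{"travel":[0,0.3,0],"turn":[0,0,0]},{"travel":[0,0.3,0],"turn":[0,0,0]},{"travel":[0,0.3,0],"turn":[0,0,0]}]' | grep -E "ee_pos|ft_f"
```

```text
ee_pos: [0.5158, 0.2204, 0.0392]
ft_force: [3.2, -13.0, 0.7]
ee_pos: [0.5158, 0.2205, 0.0392]
ft_force: [3.5, -13.5, 1.7]
```

```bash
python3 -m creep '[{"travel":[0,0.4,0],"turn":[0,0,0]},{"travel":[0,0.7,-0.1],"turn":[0,0,0]},{"travel":[0,0.7,-0.1],"turn":[0,0,0]},{"travel":[0,0.7,-0.1],"turn":[0,0,0]}]' | grep -E "ee_pos|ft_f";  for i in 1 2 3 4; do python3 -m creep '[{"travel":[0,0,0],"turn":[0,0,0]},{"travel":[0,0,0],"turn":[0,0,0]}]' | grep -E "ee_pos|ft_f"; done
```

```text
ee_pos: [0.5157, 0.2209, 0.0393]
ft_force: [3.3, -13.8, 1.3]
ee_pos: [0.5157, 0.2209, 0.0392]
ft_force: [4.2, -14.1, 1.1]
ee_pos: [0.5157, 0.2209, 0.0392]
ft_force: [4.0, -13.2, 0.7]
ee_pos: [0.5157, 0.2209, 0.0392]
ft_force: [3.0, -14.4, 1.4]
ee_pos: [0.5157, 0.2209, 0.0392]
ft_force: [4.4, -13.8, 0.5]
```

```bash
python3 -m creep '[{"travel":[0,0.3,0],"turn":[0,0,0]},{"travel":[0,0.6,-0.05],"turn":[0,0,0]},{"travel":[0,0.6,-0.05],"turn":[0,0,0]},{"travel":[0,0.6,-0.05],"turn":[0,0,0]},{"travel":[0,0.6,-0.05],"turn":[0,0,0]},{"travel":[0,0.6,-0.05],"turn":[0,0,0]},{"travel":[0,0.6,-0.05],"turn":[0,0,0]},{"travel":[0,0.6,-0.05],"turn":[0,0,0]},{"travel":[0,0.6,-0.05],"turn":[0,0,0]},{"travel":[0,0.6,-0.05],"turn":[0,0,0]}]' | grep -E "ee_pos|ft_f"
for i in 1 2 3; do python3 -m creep '[{"travel":[0,-0.5,0],"turn":[0,0,0]},{"travel":[0,-1,0],"turn":[0,0,0]}]' | grep -E "ee_pos|ft_f"; done
```

```text
ee_pos: [0.5157, 0.2212, 0.0393]
ft_force: [3.4, -14.7, 1.5]
ee_pos: [0.5157, 0.2211, 0.0392]
ft_force: [3.3, -11.2, -0.7]
ee_pos: [0.5158, 0.2207, 0.0391]
ft_force: [3.1, -10.8, -1.2]
ee_pos: [0.5159, 0.2202, 0.0391]
ft_force: [4.0, -9.7, -1.2]
```

```bash
for i in 1 2 3; do python3 -m creep '[{"travel":[0,-0.6,0],"turn":[0,0,0]},{"travel":[0,-1.2,0],"turn":[0,0,0]}]' | grep -E "ee_pos|ft_f"; done
```

```text
ee_pos: [0.516, 0.2196, 0.039]
ft_force: [4.2, -6.9, -2.4]
ee_pos: [0.5161, 0.2189, 0.039]
ft_force: [2.7, -5.7, -3.8]
ee_pos: [0.5162, 0.2183, 0.0389]
ft_force: [1.9, -3.6, -3.4]
```

```bash
python3 -m creep '[{"travel":[0,-0.5,0.1],"turn":[0,0,0]},{"travel":[0,-0.5,0.1],"turn":[0,0,0]},{"travel":[0,-0.5,0.1],"turn":[0,0,0]},{"travel":[0,-0.5,0.1],"turn":[0,0,0]},{"travel":[0,-0.5,0.1],"turn":[0,0,0]},{"travel":[0,-0.5,0.1],"turn":[0,0,0]}]' 0.2 20 >/dev/null; python3 to.py
```

```text
t 18.73 pos [516.3 219.   39.7] q [ 0.401  0.489 -0.384  0.697  0.     0.242] F [-1.4  0.   0.3] M [ 0.04 -0.01  0.06] gap 51.2 grip 0.0
yaw y 99.09 tilt [0.0001 0.0006]
```

Released with no load left on the tool. I'll lift straight up, then move clear.

```bash
python3 -m creep '[{"travel":[0,0,-5],"turn":[0,0,0]},{"travel":[0,0,-15],"turn":[0,0,0]},{"travel":[0,0,-30],"turn":[0,0,0]},{"travel":[0,0,-50],"turn":[0,0,0]},{"travel":[0,0,-75],"turn":[0,0,0]},{"travel":[0,0,-100],"turn":[0,0,0]},{"travel":[0,0,-125],"turn":[0,0,0]},{"travel":[0,0,-150],"turn":[0,0,0]},{"travel":[30,0,-160],"turn":[0,0,0]},{"travel":[60,0,-160],"turn":[0,0,0]},{"travel":[95,0,-160],"turn":[0,0,0]},{"travel":[130,0,-160],"turn":[0,0,0]},{"travel":[160,0,-160],"turn":[0,0,0]},{"travel":[180,0,-160],"turn":[0,0,0]},{"travel":[180,0,-160],"turn":[0,0,0]},{"travel":[180,0,-160],"turn":[0,0,0]}]' >/dev/null; python3 to.py
python3 - <<'E'
from h import *
c=grab('scene'); t=grab('top')
a=cv2.resize(c['img'][75:195,330:460],(500,462),interpolation=cv2.INTER_CUBIC)
b=cv2.resize(t['img'][150:235,130:185+30],(300,300),interpolation=cv2.INTER_CUBIC)
im=np.zeros((462,800,3),np.uint8); im[:,:500]=a; im[:300,500:]=b; cv2.imwrite('pics/end.png',im)
E
```

```text
t 20.07 pos [338.  190.3 200.7] q [ 0.513  0.055 -0.527  0.987 -0.     0.354] F [0.1 0.2 0. ] M [-0.01 -0.05 -0.02] gap 51.3 grip 0.0
yaw y 99.12 tilt [0.0018 0.001 ]
```

View pics/end.png

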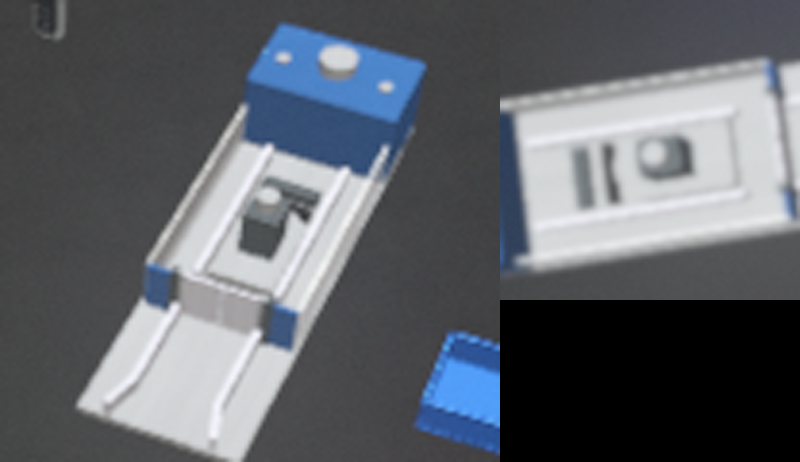

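The shuttle sits flat between the bay rails, block at about (263,230) in the crop and nose at the dark stop face, in the right-hand top view at about (610,170). Both leaves at (222,300) are closed and the arm is clear.

```bash
python3 -c "
from cell import sign_off; print(sign_off())"
```

```text
the job is handed in; nothing more can be done
None
```

The shuttle was slid in through the flap and pressed against the stop for over half a second at about 14–15 N at the wrist (an estimated 11–13 N on the stop after floor drag), never reading above about 15 N, then released; the last pictures show it at the stop with both leaves closed and the arm clear, and the job is handed in.

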